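# Clamp a rough stone with the fold-out handwheel handle

## Robot

A 6-joint arm with a two-finger parallel gripper is mounted at the origin on a cart in front of the work surface, level with it; the furniture and walls round the work are solid. World frame = base frame: x ahead of the robot, y to its left, z up, the work surface at z = 0. Lengths are in m, angles in rad, forces in N, time in s.
With the tool pointing down it reaches from about 0.3 to 0.875 m from the base axis. Payload 6.4 kg.
Tool frame: the origin (TCP) lies at the very end of the fingers, on their centre line; the grasp point (between the pads) lies 19 mm behind it; z points along the fingers, y is the line along which they close (so a half turn about z gives the same grasp; the last joint's range is limited). The gripper opens to 85 mm and grips with 20 to 120 N. Pads are 22 mm wide; open, the fingers measure 114 mm over their backs; the gripper's body (76 mm by 85 mm) begins 54 mm behind the grasp point. The pads swing forward as they close: fully open they stand 13 mm farther back than shut.
Start: joints at [-1.392, 0.181, 1.607, -0, 1.354, -0.206], TCP at [0.216, -0.533, 0.197] pointing down, gripper open.
Joint ranges: [-2.99, 2.99], [-0.89, 2.07], [0.3, 2.58], [-1.14, 4.28], [0, 2.63], [-3.12, 3.12]. Speed limits (rad/s): [2.57, 2.57, 3.01, 3.14, 3.14, 3.14].

## Interface

Orientations are given as a unit quaternion [w, x, y, z].
In Python, from bench import ctrl gives the robot as it stands.
- The arm moves only by the tool jog_arm, never from a script. Its argument "series" is a list that holds one entry, the list of rows, each a list of 7 numbers: the shift along the tool's x, y, z in mm, then the turn, a rotation vector about the tool's x, y, z in rad, then the finger opening in mm, from 0 to 85.4. In form: [[[tx, ty, tz, rx, ry, rz, gripper], ...]]. A call has exactly 10 rows; each row shifts and turns the commanded pose from where the row before left it, along the tool's axes as they then stand; what a row does not reach is not made up. A row lasts 1/10 s, in which the tool goes at most 50 mm and 8.59 degrees, less where a joint would pass 70% of its speed; a pose out of reach is approached as far as the arm can. A call with a gripper value outside its range is refused whole. The fingers move at their own pace and stop on an object; the grip force is fixed at half the most. Time passes only in rows, so rows that do not move let the fingers close, or fill a call up. It gives the time, the measured TCP pose, the force, the opening and the grip force at its end, in the units of the state.
- ctrl.get_obs(): the state, without advancing time (a new reading comes with each control period).
- ctrl.camera(name): name is "scene" or "top" or "wrist"; returns a dict with "frame" (480x640x3 uint8, blue, green, red), "z_map" (480x640 float32, m along the optical axis (not along the pixel's ray), 0 where there is no reading), "fx", "fy", "cx", "cy" (pixels), "xyz" and "rotation" of the camera in the world. Camera axes: x right, y down, z forward; pixel columns grow to the right and rows downward; lengths in m; the calibration is good to about 2 mm. A picture is of the moment at which its call begins.
- ctrl.hand_in(): hands the job in; it is judged then, once.
The state is a dict: "time_s": time; "q": joint angles; "dq": joint speeds; "joint_efforts": joint torques, N m; "eef_pos": TCP position; "eef_rot": TCP orientation; "wrist_force": force on the tool from outside, world axes, zero at the start; "torque": the same for the moment, N m; "opening": opening from 0.0 (shut) to 1.0 (fully open); "grasp_force": force on a finger pad.
Only numpy, scipy, OpenCV 4.12 (cv2) and the standard library are available. Lean on these libraries where they do the work, as an engineer would, in place of code of your own. Each camera call takes 0.05 s, during which the arm holds its last target. There are 200 camera calls.

## Task

Clamp the rough stone that stands under the screw of the green bridge clamp, ready for drilling: swing the handwheel's folding handle fully out, crank clockwise until the rubber foot presses on the stone with about 100 N, and then fold the handle flat into the wheel again, out of the drill's way, without slackening the clamp. Stop by feel - less does not hold the stone, twice as much splits it - and do not push any of the stones about.

Things in the scene. Friction and masses are not known exactly. Their poses are not given: they have to be found in the camera images.
- bridge_clamp: the clamp, fixed to the bench: two steel columns (18 mm thick, 128 mm apart along its y axis) on green flanged feet, joined at 106 to 134 mm height by a green crosshead 168 mm long and 40 mm deep; a brass nut in the middle, its top at 146 mm, carries the screw. Origin on the bench under the screw; z up
- press_screw: the upright self-holding screw; sinks through the brass nut 16 mm for each clockwise turn of the wheel on its top. At its lower end a round black rubber foot, 33 mm across, that does not turn; origin at the middle of the foot's underside, which starts 64 to 76 mm above the bench. Rubber, stone and screw together give about 1 mm for 50 N
- handwheel (a joint): turn of the wheel, rad, growing clockwise seen from above (foot goes down); starts at -2 to 2, room for 2.5 turns. Stiff: turning slowly takes about 9 N at the handle along its circle, plus 4.4 N for each 100 N under the foot. The tool held still after a slow 6 degree step still reads 8 to 9 N with little load, 11 N at 100 N under the foot; after a quick 20 degree step only 1 to 3 N, foot free
- wheel_center (a point): point on the wheel's axis at the height of the handle's hinge, 18 mm above the middle of the rim and 11 mm above the top of the hub; turns and sinks with the wheel. The wheel is a dark steel ring, middle radius 58 mm, rim 13 mm thick, with a hub 31 mm across and two spokes 12 mm thick in one line
- handle_pivot (a point): middle of the handle's hinge pin, 58 mm from the wheel's axis, 18 mm above the middle of the rim; the pin lies level, along the rim. Goes round and down with the wheel
- handle_grip (a point): point on the handle's axis, 36 mm from the hinge pin, the middle part of the grip
- fold_handle (a joint): swing of the handle about its pin, rad: 0 = folded, lying level over a spoke, its end 13 mm past the wheel's axis; 1.57 = fully out, upright on the rim, at its stop. Starts at 0 to 0.2, stays where left (about 2 N moves it). The black sleeve, 18 mm thick, spins freely, 15 to 71 mm from the pin. Pinched across (fingers closing along the pin) it turns in the pads but lags; grip again to finish
- rough_stone_0: dark pointed, 52 mm wide, rough labradorite lump, 40 to 52 mm high with an uneven peaked top (where the foot will meet it cannot be told beforehand), about 0.25 kg; origin under its middle, on the bench. One of the three stands under the screw, the other two wait in front of the clamp; which one varies
- rough_stone_1: pale rounded, 50 mm wide, rough labradorite lump, 40 to 52 mm high with an uneven peaked top (where the foot will meet it cannot be told beforehand), about 0.25 kg; origin under its middle, on the bench. One of the three stands under the screw, the other two wait in front of the clamp; which one varies
- rough_stone_2: dark grey, 63 mm wide, rough labradorite lump, 40 to 52 mm high with an uneven peaked top (where the foot will meet it cannot be told beforehand), about 0.25 kg; origin under its middle, on the bench. One of the three stands under the screw, the other two wait in front of the clamp; which one varies
Not all that is in view belongs to the job. Leave any blue look-alike of the rough_stone_0 alone.

How it is judged:
On the way, in this order (a step that is already met when the one before it is completed fails the run):
1. the folding handle has been swung fully out of the wheel (value of joint fold_handle above 1.4 rad), for 0.2 s.
2. the foot has been cranked down firmly onto a stone with the handle standing out (value of joint fold_handle above 1.2 rad and contact force between any of rough_stone_0, rough_stone_1, rough_stone_2 and press_screw above 60 N), for 0.2 s.
At the end, for the whole second after the job is handed in: the foot presses on the stone under it with 60 to 150 N, and the handle lies folded in the wheel, within 0.12 rad of flat (value of joint fold_handle below 0.12 rad and (contact force between rough_stone_0 and press_screw between 60 and 150 N or contact force between rough_stone_1 and press_screw between 60 and 150 N or contact force between rough_stone_2 and press_screw between 60 and 150 N)); the robot touches nothing.
It fails at once if a stone is pressed with over 200 N and splits (contact force between any of rough_stone_0, rough_stone_1, rough_stone_2 and press_screw above 200 N).
It fails at once if a stone is pushed over 20 mm from where it lay (distance of any of rough_stone_0, rough_stone_1, rough_stone_2 from where it was at the start of the episode above 0.02 m).
It also fails if it takes over 72 s, if anything falls off the work surface, if the arm or the gripper's body presses on something with over 40 N, if the wrist force passes 120 N, or if a joint passes its speed limit or range.

## Working session

There is one attempt and no reset: what is moved stays moved. The work goes in short steps, Python scripts to look and compute and a tool call to move; the robot and the scene stay as the last step left them, time stands still between calls to the robot, and variables do not carry over. Pictures are saved under pics/ and viewed, at most 10 in all, crops included, and the job is handed in when it is done.

Besides the shell and the picture viewer there is one more tool, called after "Call:" by a JSON object that holds its "method" and its "body". jog_arm: Moves the arm, as the interface text tells. Its arguments: {"type":"object","properties":{"series":{"type":"array"}},"required":["series"]}

```bash
ls; mkdir -p pics; cat > h.py <<'E'
import numpy as np,cv2
from bench import ctrl
def pts(c):
    z=c["z_map"];v,u=np.mgrid[:480,:640]
    p=np.stack([(u-c["cx"])/c["fx"]*z,(v-c["cy"])/c["fy"]*z,z],-1)
    R=np.array(c["rotation"]); 
    return p@R.T+np.array(c["xyz"])
E
python3 - <<'E'
from h import *
o=ctrl.get_obs();print(o)
for n in("scene","top"):
    c=ctrl.camera(n);cv2.imwrite(f"pics/{n}0.png",c["frame"]);np.savez(f"{n}0.npz",**c)
    print(n,c["xyz"],c["rotation"],c["fx"],c["cx"],c["cy"])
E
```

```text
pics
{'time_s': 0.0, 'q': array([-1.39229972e+00,  1.81545375e-01,  1.60801225e+00,  9.62927869e-06,
        1.35377416e+00, -2.06326054e-01]), 'dq': array([ 0.00182607,  0.00067215, -0.00026965,  0.00266602,  0.00158203,
       -0.00024459]), 'joint_efforts': array([ 9.45533357e-04, -4.44865572e+01, -3.51335800e+01, -4.82006055e-05,
        9.20016901e-03, -2.28892532e-05]), 'eef_pos': array([ 0.21574767, -0.53233647,  0.19567971]), 'eef_rot': array([-8.69413705e-04,  9.81545807e-01,  1.91225189e-01,  1.67996845e-05]), 'wrist_force': array([-0.76080217,  0.1433439 , -0.09196985]), 'torque': array([0.01486403, 0.05379709, 0.01272913]), 'grasp_force': 0.0, 'opening': 1.0002935416408834}
scene [0.89155364 0.36257974 0.8430415 ] [-0.13557649  0.38435128  0.86674758 -0.28747478] 514.7839955637252 324.46338770600585 230.52132281650188
top [0.45254005 0.03323689 1.00440073] [ 0.00161507  0.70966794 -0.70409221  0.02495937] 535.9025308988691 323.02238235442496 245.45191438895688
```

View pics/scene0.png

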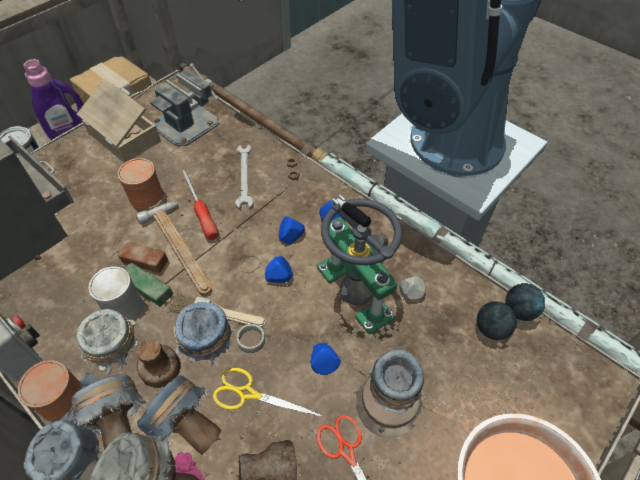

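View pics/top0.png

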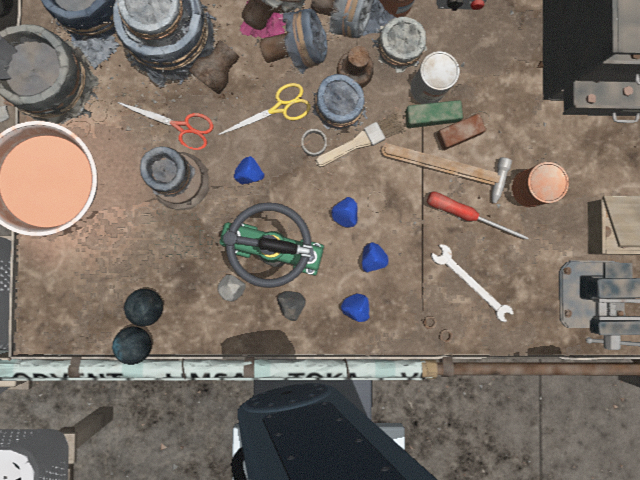

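The top view shows the clamp with wheel at (269,245), black handle from about (258,243) to (298,250), hinge on the rim near (308,253); pale stone at (231,287) and dark one at (291,304) wait in front, the dark grey one is under the screw; the blue look-alikes lie off at (248,170), (345,212), (373,257), (355,307).

```bash
cat > h.py <<'E'
import numpy as np,cv2
from scipy.spatial.transform import Rotation as Rn
from bench import ctrl
def RM(q): return Rn.from_quat(np.roll(q,-1)).as_matrix()
def pts(c):
    z=c["z_map"];v,u=np.mgrid[:480,:640]
    p=np.stack([(u-c["cx"])/c["fx"]*z,(v-c["cy"])/c["fy"]*z,z],-1)
    return p@RM(c["rotation"]).T+c["xyz"]
E
python3 - <<'E'
from h import *
for n,(u0,u1,v0,v1) in dict(top=(215,330,195,295),scene=(310,410,180,340)).items():
    c=dict(np.load(f"{n}0.npz"));P=pts(c)
    im=c["frame"];q=P[v0:v1,u0:u1];z=q[...,2]
    print(n,np.histogram(z[c["z_map"][v0:v1,u0:u1]>0],np.arange(.1,.29,.01)))
    cv2.imwrite(f"pics/{n}c.png",cv2.resize(im[v0:v1,u0:u1],None,fx=5 if n=="top" else 3.7,fy=5 if n=="top" else 3.7,interpolation=cv2.INTER_CUBIC))
    zi=z[:, :]
    for lo,hi in((.195,.225),(.2,.21),(.225,.26),(.215,.3)):
        m=(z>lo)&(z<hi); g=q[m]
        if len(g)<10: continue
        A=np.c_[2*g[:,:2],np.ones(len(g))];s=np.linalg.lstsq(A,(g[:,:2]**2).sum(1),rcond=None)[0]
        print(lo,hi,len(g),"circ",s[:2],np.sqrt(s[2]+s[0]**2+s[1]**2),"mean",g.mean(0),"min",g.min(0),"max",g.max(0))
    hsv=cv2.cvtColor(im,cv2.COLOR_BGR2HSV)[v0:v1,u0:u1]
    g=q[(abs(hsv[...,0]-70.)<20)&(hsv[...,1]>110)&(z>.125)&(z<.14)];r=cv2.minAreaRect((g[:,:2]*1000).astype(np.float32));print("crosshead",r,len(g))
E
```

```text
top (array([  11,   24,  133, 1110,   50,    0,    0,    0,    0, 1510,  817,
        146,  386,   55,    0,    0,    0,    0]), array([0.1 , 0.11, 0.12, 0.13, 0.14, 0.15, 0.16, 0.17, 0.18, 0.19, 0.2 ,
       0.21, 0.22, 0.23, 0.24, 0.25, 0.26, 0.27, 0.28]))
0.195 0.225 2508 circ [0.48010263 0.08458386] 0.054275083166900405 mean [0.47990474 0.08448972 0.20185864] min [0.41628172 0.01808139 0.19500421] max [0.54429765 0.15243012 0.22498585]
0.2 0.21 817 circ [0.48015393 0.08410295] 0.05784993410059027 mean [0.48056626 0.09296491 0.20165413] min [0.41944401 0.01808139 0.20000093] max [0.54224126 0.15243012 0.20688511]
0.225 0.26 284 circ [0.47798197 0.07490098] 0.012913098620171962 mean [0.47872099 0.07650082 0.22817817] min [0.46979468 0.04326581 0.22500913] max [0.48843737 0.09683597 0.23477095]
0.215 0.3 563 circ [0.47709878 0.06054739] 0.021234231711953974 mean [0.47665148 0.06270001 0.22437248] min [0.46295428 0.01991559 0.21503344] max [0.49004246 0.09721443 0.23477095]
crosshead ((480.603271484375, 84.92411804199219), (155.1179656982422, 43.371368408203125), 71.77201843261719) 2
[... 405 characters left out ...]
33] max [0.54575712 0.15221446 0.22499115]
0.2 0.21 620 circ [0.48188134 0.0861182 ] 0.05568788079760016 mean [0.48274135 0.09283596 0.20165132] min [0.4204552  0.02011296 0.20000145] max [0.54427421 0.15221446 0.20998599]
0.225 0.26 207 circ [0.47928613 0.07675463] 0.013440173577411955 mean [0.48157201 0.07813961 0.22821473] min [0.4710036  0.05002475 0.22504682] max [0.49089075 0.09733483 0.23415561]
0.215 0.3 430 circ [0.46911472 0.06351946] 0.02525605903804944 mean [0.4807042  0.06552338 0.22409748] min [0.46256886 0.01989673 0.21507196] max [0.49099671 0.09814289 0.23415561]
crosshead ((481.8621826171875, 85.7557601928711), (166.40603637695312, 42.72438049316406), 74.67514038085938) 960
```

```bash
sleep 0.1
```

```text
(no output)
```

View pics/topc.png

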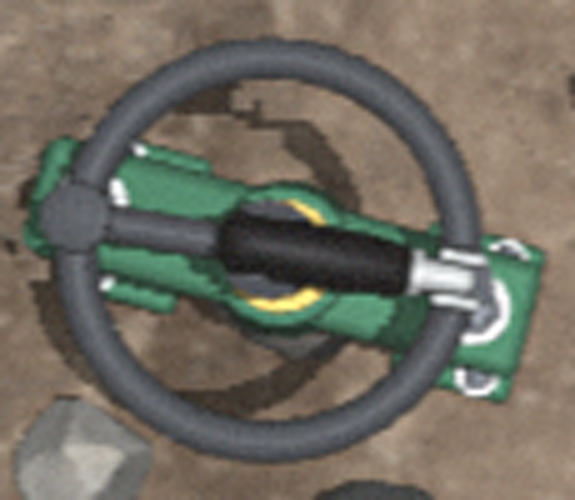

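The crop shows one folded handle on the wheel: the hinge is at crop (470,278), top image (309,251). The sleeve's free end is just past the axis, and a spoke knob is opposite at crop (75,210). There is no rival part to confuse with it.

```bash
python3 - <<'E'
from h import *
for n,(u0,u1,v0,v1) in dict(top=(215,330,195,295),scene=(310,410,180,340)).items():
    c=dict(np.load(f"{n}0.npz"));P=pts(c)[v0:v1,u0:u1];z=P[...,2]
    g=P[(z>.216)&(P[...,1]>.03)];xy=g[:,:2]
    d=np.linalg.svd(xy-xy.mean(0),full_matrices=False)[2][0];d*=np.sign(d[1]);
    s=(xy-xy.mean(0))@d
    print(n,"handle dir",d,"ang",np.degrees(np.arctan2(d[1],d[0])),"mean",xy.mean(0))
    for k in np.arange(-.03,.04,.01):
        m=abs(s-k)<.004
        if m.any():print("  y",round(xy[m].mean(0)[1],4),"x",round(xy[m].mean(0)[0],4),"ztop",round(np.percentile(g[m,2],95),4))
    r=P[(z>.19)&(z<.206)];rr=np.hypot(r[:,0]-.481,r[:,1]-.0852);k=abs(rr-.058)<.004
    print("rim ztop",np.percentile(r[k,2],[50,90,98]))
    k=P[(z>.198)&(z<.21)&(P[...,1]>.13)];print("knob",k.mean(0),len(k))
o=ctrl.get_obs();R=RM(o["eef_rot"]);print(R)
E
```

```text
top handle dir [0.30475285 0.95243147] ang 72.25670450496087 mean [0.47510191 0.06358292]
  y 0.0331 x 0.4724 ztop 0.2193
  y 0.0435 x 0.4732 ztop 0.224
  y 0.0532 x 0.4748 ztop 0.2272
  y 0.0631 x 0.4766 ztop 0.2286
  y 0.0731 x 0.4784 ztop 0.2305
  y 0.0829 x 0.4801 ztop 0.2313
  y 0.0924 x 0.4817 ztop 0.2325
rim ztop [0.20001874 0.20222984 0.20438364]
knob [0.48202965 0.13890796 0.20131889] 396
scene handle dir [0.81137523 0.58452566] ang 35.7694868530324 mean [0.54021018 0.11182265]
rim ztop [0.19988618 0.2019788  0.20423103]
knob [0.48575212 0.13950615 0.20127429] 316
[[ 9.26883959e-01  3.75347887e-01 -2.99651857e-04]
 [ 3.75347859e-01 -9.26882591e-01  1.62698174e-03]
 [ 3.32942070e-04 -1.62049696e-03 -9.99998632e-01]]
```

Call:
{"method": "jog_arm", "body": {"series": [[[0, 0, -11, 0, 0, -0.1267, 85], [0, 0, -11, 0, 0, -0.1267, 85], [0, 0, -11, 0, 0, -0.1267, 85], [0, 0, -11, 0, 0, -0.1267, 85], [0, 0, -11, 0, 0, -0.1267, 85], [0, 0, -11, 0, 0, -0.1267, 60], [0, 0, -11, 0, 0, -0.1267, 60], [0, 0, -11, 0, 0, -0.1267, 45], [20, 5, 0, 0, 0, 0, 45], [30, 7.5, 0, 0, 0, 0, 45]]]}}

```text
time_s: 1.1
eef_pos: [0.2362, -0.4861, 0.2842]
eef_rot: [-0.0, 0.766, 0.643, -0.0]
wrist_force: [-0.2, -0.4, -1.2]
opening: 0.528
grasp_force: 0.0
```

Call:
{"method": "jog_arm", "body": {"series": [[[32, 8, 0, 0, 0, 0, 45], [32, 8, 0, 0, 0, 0, 45], [32, 8, 0, 0, 0, 0, 45], [32, 8, 0, 0, 0, 0, 45], [32, 8, 0, 0, 0, 0, 45], [32, 8, 0, 0, 0, 0, 45], [32, 8, 0, 0, 0, 0, 45], [32, 8, 0, 0, 0, 0, 45], [32, 8, 0, 0, 0, 0, 45], [32, 8, 0, 0, 0, 0, 45]]]}}

```text
time_s: 2.1
eef_pos: [0.3706, -0.1829, 0.2843]
eef_rot: [-0.0, 0.765, 0.644, 0.0]
wrist_force: [-0.1, -1.1, 0.6]
opening: 0.529
grasp_force: 0.0
```

Call:
{"method": "jog_arm", "body": {"series": [[[32, 8, 0, 0, 0, 0, 45], [32, 8, 0, 0, 0, 0, 45], [32, 8, 0, 0, 0, 0, 45], [32, 8, 0, 0, 0, 0, 45], [32, 8, 0, 0, 0, 0, 45], [32, 8, 0, 0, 0, 0, 45], [32, 8, 0, 0, 0, 0, 45], [25, 6, 0, 0, 0, 0, 45], [0, 0, 0, 0, 0, 0, 45], [0, 0, 0, 0, 0, 0, 45]]]}}

```text
time_s: 3.1
eef_pos: [0.4739, 0.0506, 0.2841]
eef_rot: [-0.0, 0.765, 0.644, -0.001]
wrist_force: [0.7, 0.8, -0.2]
opening: 0.53
grasp_force: 0.0
```

Call:
{"method": "jog_arm", "body": {"series": [[[7, 0.6, 10, 0, 0, 0, 45], [0, 0, 15, 0, 0, 0, 45], [0, 0, 15, 0, 0, 0, 45], [0, 0, 15, 0, 0, 0, 45], [0, 0, 15, 0, 0, 0, 45], [0, 0, 15, 0, 0, 0, 45], [0, 0, 0, 0, 0, 0, 45], [0, 0, 0, 0, 0, 0, 15], [0, 0, 0, 0, 0, 0, 10], [0, 0, 0, 0, 0, 0, 10]]]}}

```text
time_s: 4.1
eef_pos: [0.4766, 0.0569, 0.2005]
eef_rot: [0.001, 0.765, 0.643, 0.001]
wrist_force: [0.0, 0.5, 0.6]
opening: 0.118
grasp_force: 0.0
```

```bash
python3 - <<'E'
from h import *
o=ctrl.get_obs();print(o["eef_pos"],o["wrist_force"],o["opening"]*85.4,o["grasp_force"])
c=ctrl.camera("scene");f=c["frame"][150:310,280:440];cv2.imwrite("pics/s1.png",cv2.resize(f,None,fx=3.7,fy=3.7,interpolation=cv2.INTER_CUBIC))
E
```

```text
[0.4766154  0.05693019 0.20048033] [0.0487121  0.51630639 0.6207778 ] 10.089500138819341 0.0
```

View pics/s1.png

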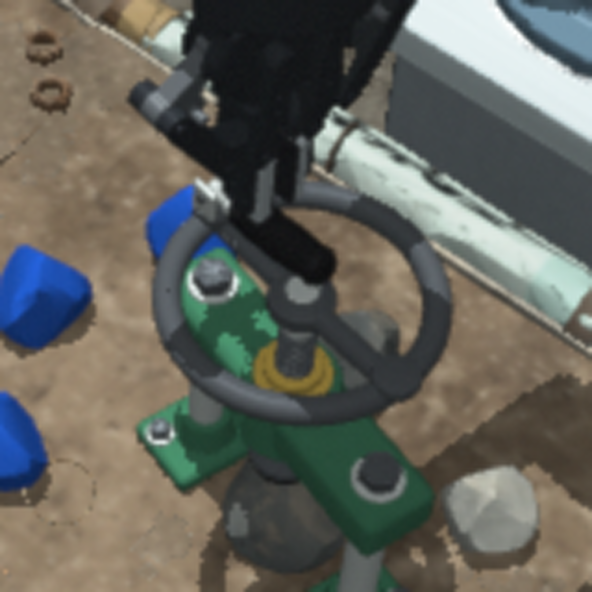

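The view shows the fingers astride the sleeve near crop (275,190). The opening has just reached the commanded 10 mm with no grip yet, so I'll close further and check.

Call:
{"method": "jog_arm", "body": {"series": [[[0, 0, 0, 0, 0, 0, 0], [0, 0, 0, 0, 0, 0, 0], [0, 0, 0, 0, 0, 0, 0], [0, 0, 0, 0, 0, 0, 0], [0, 0, 0, 0, 0, 0, 0], [0, 0, 0, 0, 0, 0, 0], [0, 0, 0, 0, 0, 0, 0], [0, 0, 0, 0, 0, 0, 0], [0, 0, 0, 0, 0, 0, 0], [0, 0, 0, 0, 0, 0, 0]]]}}

```text
time_s: 5.15
eef_pos: [0.476, 0.0572, 0.1996]
eef_rot: [-0.0, 0.765, 0.644, -0.0]
wrist_force: [0.5, 0.6, 0.8]
opening: 0.0
grasp_force: 0.0
```

```bash
python3 - <<'E'
from h import *
o=ctrl.get_obs();print(o["eef_pos"],o["wrist_force"],o["opening"]*85.4,o["grasp_force"])
c=ctrl.camera("wrist");cv2.imwrite("pics/w1.png",c["frame"])
c=ctrl.camera("top");P=pts(c);print(P[235:265:3,262:312:5,2].round(3))
E
```

```text
[0.47604395 0.05715053 0.1995804 ] [0.53937822 0.58167051 0.84403886] 0.00553805859431137 0.0
[[0.596 0.596 0.595 0.596 0.595 0.595 0.594 0.595 0.595 0.594]
 [0.595 0.594 0.595 0.596 0.596 0.596 0.595 0.595 0.596 0.595]
 [0.594 0.595 0.594 0.597 0.594 0.594 0.595 0.594 0.594 0.595]
 [0.595 0.593 0.595 0.595 0.596 0.594 0.595 0.594 0.595 0.593]
 [0.593 0.594 0.594 0.593 0.594 0.592 0.596 0.595 0.595 0.595]
 [0.592 0.592 0.593 0.594 0.594 0.594 0.593 0.593 0.593 0.594]
 [0.592 0.594 0.593 0.593 0.593 0.593 0.594 0.593 0.595 0.593]
 [0.59  0.592 0.591 0.592 0.593 0.593 0.592 0.592 0.594 0.593]
 [0.59  0.59  0.59  0.59  0.591 0.592 0.591 0.592 0.591 0.593]
 [0.588 0.587 0.588 0.591 0.588 0.589 0.59  0.59  0.59  0.591]]
```

View pics/w1.png

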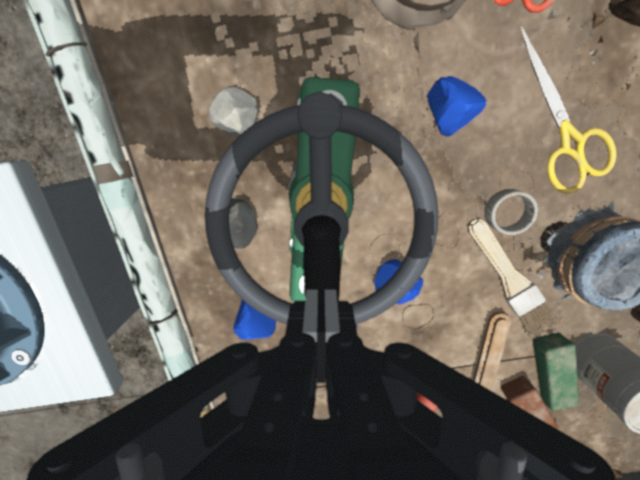

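The wrist view shows the fingers shut with tips at about (322,300), and the handle running from there up to (322,225). The fingers closed on nothing, so I'll check the height against depth.

```bash
python3 - <<'E'
from h import *
o=ctrl.get_obs();c=ctrl.camera("wrist");R=RM(c["rotation"]);P=pts(c)
q=R.T@(o["eef_pos"]-c["xyz"]);print(c["xyz"],"tcp px",q[:2]/q[2]*c["fx"]+[c["cx"],c["cy"]],"depth",q[2])
for v in range(215,400,8): print(v,P[v,322].round(4),P[v,312].round(4),P[v,332].round(4))
E
```

```text
[0.48964092 0.13623874 0.37683767] tcp px [321.06761341 276.15891685] depth 0.19345332571994212
215 [0.4834 0.097  0.219 ] [0.4774 0.0932 0.2   ] [0.4879 0.0914 0.2002]
223 [0.4832 0.0958 0.2288] [0.4786 0.0962 0.2273] [0.4876 0.0945 0.2269]
231 [0.4827 0.0931 0.2321] [0.4783 0.0937 0.2317] [0.487  0.0918 0.2305]
239 [0.4821 0.0894 0.2321] [0.4776 0.0902 0.232 ] [0.4864 0.0882 0.2307]
247 [0.4813 0.0851 0.2303] [0.4768 0.0858 0.2301] [0.4857 0.0836 0.2285]
255 [0.4806 0.0811 0.2299] [0.476  0.0816 0.2292] [0.4851 0.0796 0.2281]
263 [0.4799 0.077  0.2296] [0.4754 0.078  0.23  ] [0.4844 0.0754 0.2277]
271 [0.4792 0.0732 0.2299] [0.4744 0.0729 0.2274] [0.4838 0.0713 0.2273]
279 [0.4785 0.0689 0.2294] [0.4738 0.0693 0.2285] [0.4831 0.067  0.2269]
287 [0.4777 0.0645 0.2287] [0.4727 0.0639 0.2259] [0.4823 0.0625 0.2264]
295 [0.4783 0.068  0.2439] [0.474  0.0686 0.2435] [0.4825 0.0664 0.2422]
303 [0.4782 0.0677 0.2503] [0.4741 0.0681 0.2497] [0.4823 0.0669 0.2501]
311 [0.4781 0.0674 0.2562] [0.4743 0.0686 0.2572] [0.4821 0.0665 0.256 ]
319 [0.4782 0.0677 0.2628] [0.4746 0.0689 0.2637] [0.482  0.0674 0.2634]
327 [0.478  0.067  0.2671] [0.4745 0.0683 0.2681] [0.4817 0.0666 0.2674]
335 [0.478  0.0669 0.2721] [0.4745 0.0673 0.2717] [0.4818 0.0684 0.2752]
343 [0.4773 0.0625 0.2705] [0.4749 0.069  0.279 ] [0.4816 0.0684 0.2798]
351 [0.4768 0.0599 0.2715] [0.4751 0.0694 0.2838] [0.4814 0.0681 0.2836]
359 [0.4762 0.0567 0.2719] [0.4749 0.0679 0.2859] [0.4813 0.0682 0.2878]
367 [0.4756 0.0533 0.2719] [0.4745 0.0656 0.2868] [0.4811 0.0674 0.2904]
375 [0.4749 0.0489 0.2708] [0.4732 0.0589 0.2823] [0.4811 0.0681 0.2947]
383 [ 0.4349 -0.1878 -0.0008] [0.4726 0.0557 0.2823] [0.4806 0.0653 0.2947]
391 [ 0.4326 -0.2008 -0.0006] [0.4717 0.0511 0.2808] [0.4788 0.0519 0.283 ]
399 [ 0.4301 -0.2151 -0.0016] [0.4718 0.051  0.2844] [0.4784 0.0496 0.2842]
```

```bash
python3 - <<'E'
from h import *
c=ctrl.camera("scene");P=pts(c);o=ctrl.get_obs();t=o["eef_pos"]
ux=np.array([.172,.985]);uy=np.array([.985,-.172])
d=P[...,:2]-t[:2];a=d@ux;b=d@uy
m=(abs(a)<.02)&(abs(b)<.03)&(P[...,2]>.18)&(c["z_map"]>0)
i=np.argwhere(m)[::6]
for v,u in i:print((v,u),"rad %.1f tan %.1f z %.1f"%(a[v,u]*1e3,b[v,u]*1e3,P[v,u,2]*1e3),c["frame"][v,u],end=" | ")
f=c["frame"][160:260,310:420];cv2.imwrite("pics/s2.png",cv2.resize(f,None,fx=6,fy=6,interpolation=cv2.INTER_CUBIC))
E
```

```text
(np.int64(40), np.int64(340)) rad -19.2 tan 20.7 z 513.2 [87 77 59] | (np.int64(42), np.int64(336)) rad -18.2 tan 27.3 z 513.8 [94 83 64] | (np.int64(42), np.int64(342)) rad -15.9 tan 20.5 z 512.3 [92 82 63] | (np.int64(43), np.int64(338)) rad -16.2 tan 26.1 z 513.1 [93 82 64] | (np.int64(43), np.int64(344)) rad -13.0 tan 20.0 z 512.4 [89 80 61] | (np.int64(44), np.int64(339)) rad -14.5 tan 26.0 z 512.7 [93 82 64] | (np.int64(44), np.int64(345)) rad -8.9 tan 22.1 z 514.1 [92 82 63] | (np.int64(45), np.int64(340)) rad -14.0 tan 24.9 z 511.3 [93 82 63] | (np.int64(45), np.int64(346)) rad -9.9 tan 19.7 z 511.4 [92 82 63] | (np.int64(46), np.int64(341)) rad -10.6 tan 26.3 z 512.4 [93 83 63] | (np.int64(46), np.int64(347)) rad -5.7 tan 21.8 z 513.2 [93 82 64] | (np.int64(47), np.int64(341)) rad -8.9 tan 27.7 z 512.6 [94 83 64] | (np.int64(47), np.int64(347)) rad -4.6 tan 22.7 z 512.9 [93 83 64] | (np.int64(48), np.int64(341)) rad -7.2 tan 29.1 z 512.8 [93 83 64] | (np.int64(48), np.int64(347)) rad -3.3 tan 23.8 z 512.7 [93 83 64] | (np.int64(49), np.int64(341)) rad -6.8 tan 29.4 z 511.9 [
[... 19160 characters left out ...]
 50 47] | (np.int64(221), np.int64(354)) rad 8.7 tan -0.8 z 197.7 [52 49 46] | (np.int64(222), np.int64(350)) rad 7.0 tan 6.1 z 198.8 [56 53 49] | (np.int64(222), np.int64(356)) rad 11.9 tan -2.4 z 197.1 [49 47 43] | (np.int64(223), np.int64(353)) rad 10.8 tan 3.0 z 197.6 [60 57 54] | (np.int64(224), np.int64(349)) rad 4.2 tan 5.2 z 190.0 [ 80  93 102] | (np.int64(224), np.int64(355)) rad 14.4 tan 1.9 z 197.9 [59 56 53] | (np.int64(225), np.int64(351)) rad 9.6 tan 5.8 z 193.4 [54 56 58] | (np.int64(225), np.int64(357)) rad 18.9 tan 1.7 z 199.7 [63 61 57] | (np.int64(226), np.int64(355)) rad 18.0 tan 5.0 z 198.7 [55 52 48] | (np.int64(227), np.int64(356)) rad 20.0 tan 4.6 z 197.9 [65 62 58] |
```

View pics/s2.png

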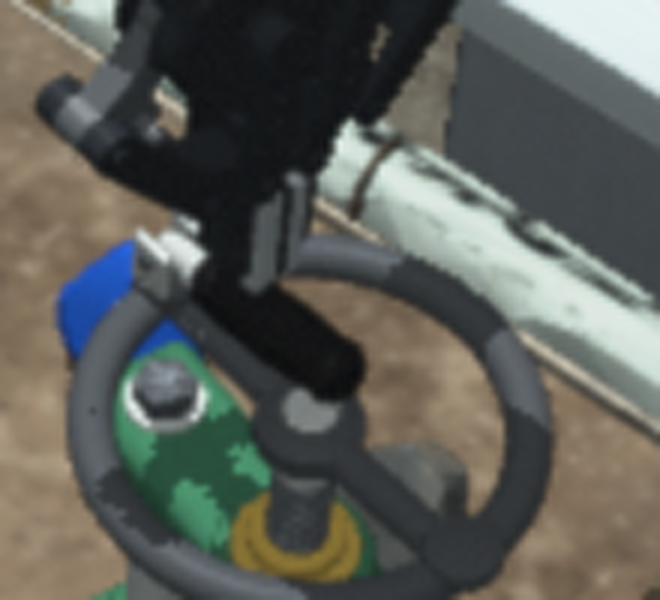

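The enlarged view shows the shut fingertips at crop (265,280), above the sleeve. Depth puts the tips at z≈0.236, so the real tips are about 36 mm above the reported TCP. I'll open and go lower in small steps, watching the force.

Call:
{"method": "jog_arm", "body": {"series": [[[0, 0, 0, 0, 0, 0, 45], [0, 0, 0, 0, 0, 0, 45], [0, 0, 0, 0, 0, 0, 45], [0, 0, 0, 0, 0, 0, 45], [0, 0, 4, 0, 0, 0, 45], [0, 0, 4, 0, 0, 0, 45], [0, 0, 4, 0, 0, 0, 45], [0, 0, 4, 0, 0, 0, 45], [0, 0, 0, 0, 0, 0, 45], [0, 0, 0, 0, 0, 0, 45]]]}}

```text
time_s: 6.35
eef_pos: [0.476, 0.0572, 0.1834]
eef_rot: [-0.0, 0.765, 0.644, -0.0]
wrist_force: [-0.4, -1.1, -0.5]
opening: 0.525
grasp_force: 0.0
```

```bash
python3 - <<'E'
from h import *
o=ctrl.get_obs();print(o["eef_pos"],o["wrist_force"],o["opening"])
t=o["eef_pos"]
for n in("scene","wrist"):
    c=ctrl.camera(n);P=pts(c)
    d=P[...,:2]-t[:2];a=d@np.array([.172,.985]);b=d@np.array([.985,-.172])
    for s in(1,-1):
        m=(abs(a-.0105)<.002)&(s*b>.016)&(s*b<.04)&(P[...,2]>.18)&(P[...,2]<.3)&(c["z_map"]>0)
        z=P[m][:,2]; print(n,s,len(z),np.percentile(z,[0,2,5,10,50]).round(4) if len(z) else "")
c=ctrl.camera("scene");f=c["frame"][160:260,310:420];cv2.imwrite("pics/s3.png",cv2.resize(f,None,fx=6,fy=6,interpolation=cv2.INTER_CUBIC))
E
```

```text
[0.475952   0.05716493 0.1834118 ] [-0.4190657  -1.10313843 -0.46315696] 0.5250248585671097
scene 1 134 [0.224  0.2256 0.2284 0.2318 0.2643]
scene -1 105 [0.2231 0.2245 0.227  0.2299 0.2524]
wrist 1 2143 [0.2228 0.2266 0.23   0.2354 0.265 ]
wrist -1 2147 [0.223  0.2267 0.2301 0.2355 0.2652]
```

View pics/s3.png

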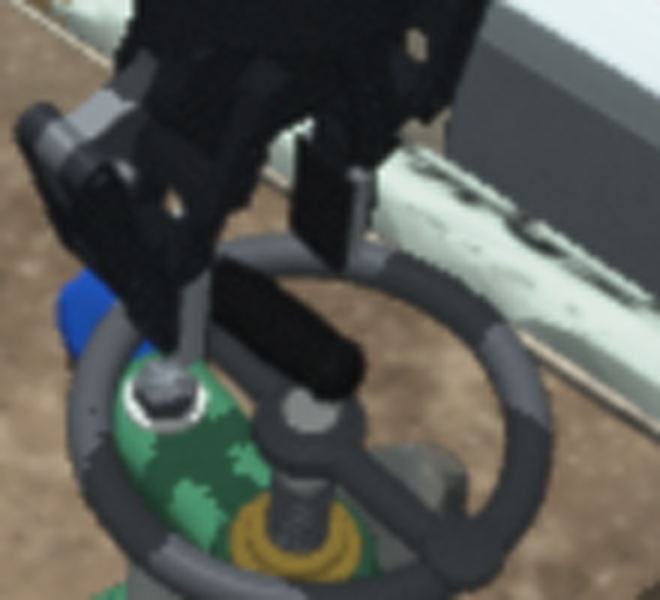

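The fingers now straddle the sleeve, with tips at crop (190,355) and (340,265), and depth gives z=0.223. I need about 20 mm more down, then close.

Call:
{"method": "jog_arm", "body": {"series": [[[0, 0, 5, 0, 0, 0, 45], [0, 0, 5, 0, 0, 0, 45], [0, 0, 5, 0, 0, 0, 45], [0, 0, 5, 0, 0, 0, 45], [0, 0, 0, 0, 0, 0, 10], [0, 0, 0, 0, 0, 0, 10], [0, 0, 0, 0, 0, 0, 10], [0, 0, 0, 0, 0, 0, 10], [0, 0, 0, 0, 0, 0, 10], [0, 0, 0, 0, 0, 0, 10]]]}}

```text
time_s: 7.5
eef_pos: [0.4763, 0.0571, 0.1636]
eef_rot: [0.0, 0.765, 0.644, 0.0]
wrist_force: [2.5, -0.7, -2.6]
opening: 0.189
grasp_force: 58.5
```

Call:
{"method": "jog_arm", "body": {"series": [[[-1, 0, -4.9, 0, 0, 0, 10], [-2.4, 0, -5.5, 0, 0, 0, 10], [-3.4, 0, -4.9, 0, 0, 0, 10], [-4.3, 0, -4.2, 0, 0, 0, 10], [-5, 0, -3.2, 0, 0, 0, 10], [-4.1, 0, -1.8, 0, 0, 0, 10], [-4.4, 0, -1.1, 0, 0, 0, 10], [-5.1, 0, -0.4, 0, 0, 0, 10], [-3, 0, 0, 0, 0, 0, 10], [0, 0, 0, 0, 0, 0, 10]]]}}

```text
time_s: 8.5
eef_pos: [0.4714, 0.0283, 0.1897]
eef_rot: [-0.002, 0.765, 0.644, 0.003]
wrist_force: [6.1, 13.8, -4.5]
opening: 0.174
grasp_force: 58.4
```

```bash
cat >> h.py <<'E'
def rep(n=1):
    F=[]
    for _ in range(n):
        c=ctrl.camera("scene");o=ctrl.get_obs();F.append(o["wrist_force"])
    F=np.array(F);print(o["time_s"],o["eef_pos"].round(4),"F",F.mean(0).round(2),"sd",F.std(0).round(2),o["opening"].round(3),o["grasp_force"]);return c,o,F.mean(0)
def tilt(c):  # dark sleeve points above wheel, away from the gripper
    P=pts(c);z=P[...,2];dark=c["frame"].max(2)<60
    return P,z,dark
E
python3 - <<'E'
from h import *
c,o,F=rep(3);f=c["frame"][160:260,310:420];cv2.imwrite("pics/s4.png",cv2.resize(f,None,fx=6,fy=6,interpolation=cv2.INTER_CUBIC))
E
```

```text
Traceback (most recent call last):
  File "h.py", line 13, in rep
    F=np.array(F);print(o["time_s"],o["eef_pos"].round(4),"F",F.mean(0).round(2),"sd",F.std(0).round(2),o["opening"].round(3),o["grasp_force"]);return c,o,F.mean(0)
                                                                                                        ^^^^^^^^^^^^^^^^^^
AttributeError: 'float' object has no attribute 'round'
```

Call:
{"method": "jog_arm", "body": {"series": [[[0, 0, 0, 0, 0, 0, 40], [0, 0, 0, 0, 0, 0, 40], [0, 0, 0, 0, 0, 0, 40], [0, 0, -9, 0, 0, 0, 40], [3, 0, -9, 0, 0, 0, 40], [0, 0, 0, 0, 0, 0, 10], [0, 0, 0, 0, 0, 0, 10], [0, 0, 0, 0, 0, 0, 10], [0, 0, 0, 0, 0, 0, 10], [0, 0, 0, 0, 0, 0, 10]]]}}

```text
time_s: 9.65
eef_pos: [0.4713, 0.0277, 0.2079]
eef_rot: [0.0, 0.765, 0.644, 0.0]
wrist_force: [1.1, -0.9, 4.3]
opening: 0.12
grasp_force: 2.9
```

Call:
{"method": "jog_arm", "body": {"series": [[[-1.5, 0, 0, 0, 0, 0, 10], [-1.5, 0, 0, 0, 0, 0, 10], [-1.5, 0, 0, 0, 0, 0, 10], [-1.5, 0, 0, 0, 0, 0, 10], [0, 0, 0, 0, 0, 0, 10], [0, 0, 0, 0, 0, 0, 10], [0, 0, 0, 0, 0, 0, 10], [0, 0, 0, 0, 0, 0, 10], [0, 0, 0, 0, 0, 0, 10], [0, 0, 0, 0, 0, 0, 10]]]}}

```text
time_s: 10.65
eef_pos: [0.4699, 0.022, 0.2076]
eef_rot: [0.0, 0.765, 0.644, 0.0]
wrist_force: [-0.6, 0.6, -0.1]
opening: 0.119
grasp_force: 0.0
```

```bash
sed -i 's/o\["opening"\].round(3)/round(float(o["opening"]),3)/' h.py
python3 - <<'E'
from h import *
c,o,F=rep(3);f=c["frame"][140:270,290:430];cv2.imwrite("pics/s4.png",cv2.resize(f,None,fx=4.5,fy=4.5,interpolation=cv2.INTER_CUBIC))
E
```

```text
10.8 [0.47   0.022  0.2076] F [-0.12  0.2   0.23] sd [0.5  0.06 0.27] 0.118 0.0
```

View pics/s4.png

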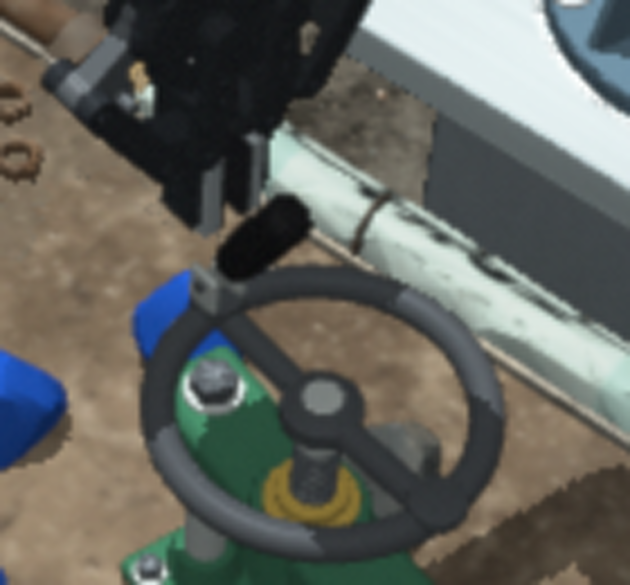

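The handle stands about halfway up, with its hinge at crop (215,285) and its end at (290,212). The pads slipped off above it. I'll measure its angle from depth.

```bash
cat >> h.py <<'E'
C=np.array([.4805,.085]);
def handle(ang=-99.9,zp=.214):
    """sleeve points in the plane through wheel axis at hinge azimuth"""
    h=np.array([np.cos(np.radians(ang)),np.sin(np.radians(ang))]);t=np.array([-h[1],h[0]])
    for n in("scene","wrist"):
        c=ctrl.camera(n);P=pts(c);d=P[...,:2]-C-.058*h;a=-(d@h);b=d@t;z=P[...,2]-zp
        r=np.hypot(a,z)
        m=(abs(b)<.011)&(r>.018)&(r<.08)&(a>-.012)&(z>-.004)&(c["frame"].max(2)<70)&(c["z_map"]>0)
        if m.sum()<15: print(n,"few",m.sum());continue
        A=np.degrees(np.arctan2(z[m],a[m]));print(n,m.sum(),"angle pct5,50,95",np.percentile(A,[5,50,95]).round(1),"far r",np.percentile(r[m],98).round(4),
          "far pts a,z",np.c_[a[m],z[m]][r[m]>np.percentile(r[m],90)].mean(0).round(4),"b",np.median(b[m]).round(4))
E
python3 - <<'E'
from h import *
handle()
E
```

```text
scene 429 angle pct5,50,95 [51.8 66.7 95.5] far r 0.0783 far pts a,z [0.002  0.0761] b 0.0027
wrist 3841 angle pct5,50,95 [56.2 68.  97.2] far r 0.0785 far pts a,z [0.0013 0.0768] b 0.0006
```

Call:
{"method": "jog_arm", "body": {"series": [[[0, 0, -12, 0, 0, 0, 0], [0, 0, -13, 0, 0, 0, 0], [0, 0, -13, 0, 0, 0, 0], [0, 0, -12, 0, 0, 0, 0], [22, 0, 0, 0, 0, 0, 0], [22, 0, 0, 0, 0, 0, 0], [22, 0, 0, 0, 0, 0, 0], [0, 0, 14, 0, 0, 0, 0], [0, 0, 14, 0, 0, 0, 0], [0, 0, 14, 0, 0, 0, 0]]]}}

```text
time_s: 11.9
eef_pos: [0.4808, 0.0864, 0.2143]
eef_rot: [-0.0, 0.765, 0.643, -0.0]
wrist_force: [0.9, 0.0, -0.2]
opening: -0.002
grasp_force: 0.0
```

Call:
{"method": "jog_arm", "body": {"series": [[[-5, 0, 0, 0, 0, 0, 0], [-7, 0, 0, 0, 0, 0, 0], [-7, 0, 0, 0, 0, 0, 0], [-7, 0, 0, 0, 0, 0, 0], [-6, 0, 0, 0, 0, 0, 0], [-4, 0, 0, 0, 0, 0, 0], [-3, 0, 0, 0, 0, 0, 0], [0, 0, 0, 0, 0, 0, 0], [0, 0, 0, 0, 0, 0, 0], [0, 0, 0, 0, 0, 0, 0]]]}}

```text
time_s: 12.9
eef_pos: [0.4743, 0.0486, 0.2154]
eef_rot: [-0.0, 0.765, 0.644, -0.0]
wrist_force: [-0.2, -0.0, 0.0]
opening: 0.004
grasp_force: 0.0
```

Call:
{"method": "jog_arm", "body": {"series": [[[-1, 0, 0, 0, 0, 0, 0], [-1, 0, 0, 0, 0, 0, 0], [-1, 0, 0, 0, 0, 0, 0], [-1, 0, 0, 0, 0, 0, 0], [0, 0, 0, 0, 0, 0, 0], [0, 0, 0, 0, 0, 0, 0], [0, 0, 0, 0, 0, 0, 0], [0, 0, 0, 0, 0, 0, 0], [0, 0, 0, 0, 0, 0, 0], [0, 0, 0, 0, 0, 0, 0]]]}}

```text
time_s: 13.9
eef_pos: [0.4738, 0.0455, 0.2155]
eef_rot: [-0.001, 0.765, 0.644, 0.001]
wrist_force: [0.6, 4.4, -0.9]
opening: 0.003
grasp_force: 2.6
```

```bash
python3 - <<'E'
from h import *
c,o,F=rep(1);f=c["frame"][140:270,290:430];cv2.imwrite("pics/s5.png",cv2.resize(f,None,fx=4.5,fy=4.5,interpolation=cv2.INTER_CUBIC))
handle()
E
```

```text
13.95 [0.4739 0.0455 0.2155] F [ 0.71  5.2  -1.43] sd [0. 0. 0.] -0.002 2.5970860105007887
scene 157 angle pct5,50,95 [59.2 70.1 93.6] far r 0.079 far pts a,z [0.0273 0.0721] b 0.007
wrist 1659 angle pct5,50,95 [60.  68.5 91.8] far r 0.0794 far pts a,z [0.0237 0.075 ] b 0.0002
```

Call:
{"method": "jog_arm", "body": {"series": [[[-1, 0, 0, 0, 0, 0, 0], [-1, 0, 0, 0, 0, 0, 0], [-1, 0, 0, 0, 0, 0, 0], [0, 0, 0, 0, 0, 0, 0], [0, 0, 0, 0, 0, 0, 0], [0, 0, 0, 0, 0, 0, 0], [0, 0, 0, 0, 0, 0, 0], [0, 0, 0, 0, 0, 0, 0], [0, 0, 0, 0, 0, 0, 0], [0, 0, 0, 0, 0, 0, 0]]]}}

```text
time_s: 15.05
eef_pos: [0.4734, 0.044, 0.2153]
eef_rot: [-0.002, 0.765, 0.644, 0.002]
wrist_force: [2.7, 10.8, -1.3]
opening: 0.002
grasp_force: 5.4
```

```bash
python3 - <<'E'
from h import *
c,o,F=rep(1);f=c["frame"][140:270,290:430];cv2.imwrite("pics/s5.png",cv2.resize(f,None,fx=4.5,fy=4.5,interpolation=cv2.INTER_CUBIC))
E
```

```text
15.1 [0.4734 0.044  0.2153] F [ 1.91 10.65 -1.53] sd [0. 0. 0.] -0.003 5.422312505543232
```

View pics/s5.png

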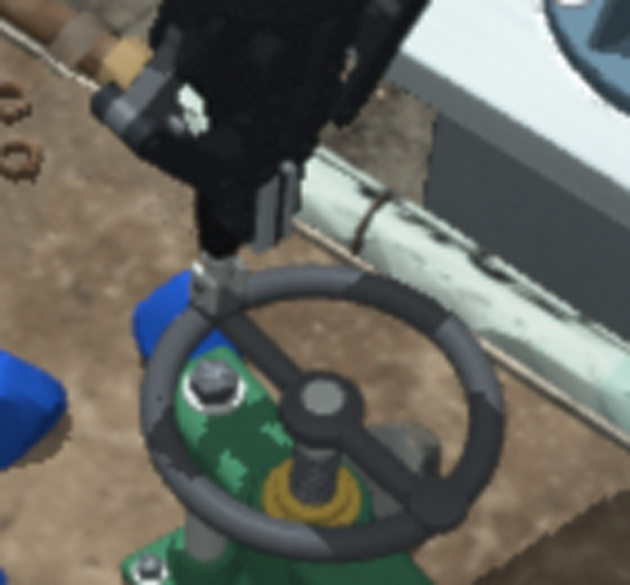

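The view shows the handle upright in its bracket at crop (215,285), and the rising push force confirms it is at its stop. Now I'll open, straddle it and grip from above for cranking.

Call:
{"method": "jog_arm", "body": {"series": [[[3, 0, 0, 0, 0, 0, 40], [0, 0, 0, 0, 0, 0, 40], [0, 0, 0, 0, 0, 0, 40], [0, 0, 0, 0, 0, 0, 40], [0, 0, 0, 0, 0, 0, 40], [-6, 0, 2, 0, 0, 0, 40], [-5, 0, 3, 0, 0, 0, 40], [-5, 0, 3, 0, 0, 0, 40], [0, 0, 0, 0, 0, 0, 10], [0, 0, 0, 0, 0, 0, 10]]]}}

```text
time_s: 16.1
eef_pos: [0.4715, 0.0285, 0.2076]
eef_rot: [0.0, 0.766, 0.643, 0.0]
wrist_force: [2.6, -0.1, -4.6]
opening: 0.197
grasp_force: 58.5
```

Call:
{"method": "jog_arm", "body": {"series": [[[0, 0, 0, 0, 0, 0, 10], [0, 0, 0, 0, 0, 0, 10], [0, 0, 0, 0, 0, 0, 10], [0, 0, 0, 0, 0, 0, 10], [-1, 0, 0, 0, 0, 0, 10], [-1, 0, 0, 0, 0, 0, 10], [0, 0, 0, 0, 0, 0, 10], [0, 0, 0, 0, 0, 0, 10], [0, 0, 0, 0, 0, 0, 10], [0, 0, 0, 0, 0, 0, 10]]]}}

```text
time_s: 17.1
eef_pos: [0.471, 0.028, 0.2074]
eef_rot: [-0.001, 0.765, 0.644, 0.001]
wrist_force: [4.6, 2.6, -4.4]
opening: 0.195
grasp_force: 58.6
```

```bash
python3 - <<'E'
from h import *
c,o,F=rep(2)
# gap of foot over stone: scene view, colours near axis
P=pts(c);r=np.hypot(*(P[...,:2]-C).transpose(2,0,1));z=P[...,2]
m=(r<.04)&(z>.02)&(z<.105)&(c["z_map"]>0)
for lo in np.arange(.02,.105,.004):
    k=m&(z>=lo)&(z<lo+.004)
    if k.sum():print(round(lo,3),k.sum(),"r",np.percentile(r[k],[5,50,95]).round(4),"bgr",np.median(c["frame"][k],0))
E
```

```text
17.2 [0.471  0.028  0.2074] F [ 4.9   3.2  -4.52] sd [0.07 0.25 0.12] 0.193 58.56092154979706
0.02 88 r [0.0204 0.0258 0.0347] bgr [53. 54. 52.]
0.024 88 r [0.0188 0.026  0.034 ] bgr [56. 57. 55.]
0.028 92 r [0.0143 0.0221 0.031 ] bgr [58.  60.  58.5]
0.032 84 r [0.0113 0.0221 0.0289] bgr [61. 64. 63.]
0.036 70 r [0.0078 0.0164 0.0249] bgr [61. 64. 63.]
0.04 58 r [0.0062 0.015  0.0224] bgr [63. 67. 66.]
0.044 33 r [0.0035 0.0096 0.0173] bgr [63. 66. 65.]
0.048 4 r [0.0064 0.0072 0.0077] bgr [61.5 65.5 65.5]
0.064 2 r [0.0144 0.0146 0.0148] bgr [38. 40. 38.]
0.068 8 r [0.0154 0.0161 0.0171] bgr [30. 31. 30.]
0.072 18 r [0.0154 0.0171 0.0177] bgr [47. 45. 41.]
0.076 28 r [0.0141 0.016  0.0183] bgr [56.  53.  49.5]
0.08 11 r [0.0132 0.0145 0.0163] bgr [56. 55. 50.]
0.1 4 r [0.024  0.0251 0.0256] bgr [48.5 55.5 38. ]
0.104 3 r [0.0255 0.0265 0.0267] bgr [47. 55. 35.]
```

Call:
{"method": "jog_arm", "body": {"series": [[[3.59, -20.35, 0.89, 0, 0, 0, 10], [10.33, -17.9, 0.89, 0, 0, 0, 10], [15.83, -13.28, 0.89, 0, 0, 0, 10], [19.42, -7.07, 0.89, 0, 0, 0, 10], [20.66, 0, 0.89, 0, 0, 0, 10], [19.42, 7.07, 0.89, 0, 0, 0, 10], [15.83, 13.28, 0.89, 0, 0, 0, 10], [10.33, 17.9, 0.89, 0, 0, 0, 10], [3.59, 20.35, 0.89, 0, 0, 0, 10], [0, 0, 0, 0, 0, 0, 10]]]}}

```text
time_s: 18.2
eef_pos: [0.4911, 0.1435, 0.1992]
eef_rot: [-0.0, 0.765, 0.644, -0.002]
wrist_force: [-0.3, -3.4, 1.4]
opening: 0.189
grasp_force: 60.6
```

```bash
cat >> h.py <<'E'
def crank(n=6):
    c,o,F=rep(n)
    d=o["eef_pos"][:2]-C;h=d/np.linalg.norm(d);cw=np.array([h[1],-h[0]])
    phi=np.degrees(np.arctan2(d@np.array([-.985,.172]),d@-np.array([.172,.985])))
    print("R %.4f phi %.1f  Ftan(against) %.2f Frad(out) %.2f"%(np.linalg.norm(d),phi,-F[:2]@cw,F[:2]@h))
    return c
E
python3 - <<'E'
from h import *
c=crank(3)
P=pts(c);r=np.hypot(*(P[...,:2]-C).transpose(2,0,1));z=P[...,2]
g=P[(abs(r-.058)<.005)&(z>.18)&(z<.208)];print("rim top",np.median(g[:,2]))
E
```

```text
18.35 [0.4908 0.1435 0.1993] F [ 0.91 -4.38 -2.36] sd [0.55 0.39 0.97] 0.193 60.22497832775116
R 0.0594 phi -179.9  Ftan(against) -1.65 Frad(out) -4.16
rim top 0.1918407091314398
```

Call:
{"method": "jog_arm", "body": {"series": [[[-3.59, 20.35, 0.89, 0, 0, 0, 10], [-10.33, 17.9, 0.89, 0, 0, 0, 10], [-15.83, 13.28, 0.89, 0, 0, 0, 10], [-19.42, 7.07, 0.89, 0, 0, 0, 10], [-20.66, 0, 0.89, 0, 0, 0, 10], [-19.42, -7.07, 0.89, 0, 0, 0, 10], [-15.83, -13.28, 0.89, 0, 0, 0, 10], [-1.25, -1.66, 0.09, 0, 0, 0, 10], [-1.25, -1.66, 0.09, 0, 0, 0, 10], [-1.25, -1.66, 0.09, 0, 0, 0, 10]]]}}

```text
time_s: 19.35
eef_pos: [0.5062, 0.0331, 0.1932]
eef_rot: [-0.0, 0.765, 0.644, 0.002]
wrist_force: [7.8, 5.8, -6.0]
opening: 0.195
grasp_force: 60.0
```

```bash
python3 - <<'E'
from h import *
c=crank(6)
P=pts(c);r=np.hypot(*(P[...,:2]-C).transpose(2,0,1));z=P[...,2]
m=(r<.022)&(z>.035)&(z<.09)&(c["z_map"]>0)
print(np.histogram(z[m],np.arange(.036,.09,.003)))
E
```

```text
19.65 [0.5061 0.0331 0.1932] F [ 5.73  4.33 -5.75] sd [0.35 0.33 0.6 ] 0.197 59.950005412101746
R 0.0579 phi -36.2  Ftan(against) 7.05 Frad(out) -1.35
(array([38, 28, 24,  9,  0,  2,  6,  9, 18, 37, 28, 19,  5,  5,  0,  0,  0]), array([0.036, 0.039, 0.042, 0.045, 0.048, 0.051, 0.054, 0.057, 0.06 ,
       0.063, 0.066, 0.069, 0.072, 0.075, 0.078, 0.081, 0.084, 0.087]))
```

Call:
{"method": "jog_arm", "body": {"series": [[[-1.07, -1.78, 0.09, 0, 0, 0, 10], [-1.07, -1.78, 0.09, 0, 0, 0, 10], [-1.07, -1.78, 0.09, 0, 0, 0, 10], [-0.88, -1.88, 0.09, 0, 0, 0, 10], [-0.88, -1.88, 0.09, 0, 0, 0, 10], [-0.88, -1.88, 0.09, 0, 0, 0, 10], [-0.68, -1.96, 0.09, 0, 0, 0, 10], [-0.68, -1.96, 0.09, 0, 0, 0, 10], [-0.68, -1.96, 0.09, 0, 0, 0, 10], [0, 0, 0, 0, 0, 0, 10]]]}}

```text
time_s: 20.65
eef_pos: [0.4885, 0.0279, 0.1924]
eef_rot: [0.0, 0.765, 0.644, 0.002]
wrist_force: [6.7, 3.2, -7.0]
opening: 0.192
grasp_force: 59.9
```

```bash
python3 -c "
from h import *
crank(4)"
```

```text
20.85 [0.4886 0.0279 0.1924] F [ 6.79  3.78 -6.67] sd [0.32 0.7  0.38] 0.189 59.917386174201965
R 0.0577 phi -18.0  Ftan(against) 7.25 Frad(out) -2.79
```

Call:
{"method": "jog_arm", "body": {"series": [[[-0.47, -2.02, 0.09, 0, 0, 0, 10], [-0.47, -2.02, 0.09, 0, 0, 0, 10], [-0.47, -2.02, 0.09, 0, 0, 0, 10], [-0.25, -2.06, 0.09, 0, 0, 0, 10], [-0.25, -2.06, 0.09, 0, 0, 0, 10], [-0.25, -2.06, 0.09, 0, 0, 0, 10], [-0.04, -2.08, 0.09, 0, 0, 0, 10], [-0.04, -2.08, 0.09, 0, 0, 0, 10], [-0.04, -2.08, 0.09, 0, 0, 0, 10], [0, 0, 0, 0, 0, 0, 10]]]}}

```text
time_s: 21.85
eef_pos: [0.4703, 0.0284, 0.1916]
eef_rot: [0.001, 0.765, 0.644, 0.002]
wrist_force: [8.9, 1.5, -9.1]
opening: 0.196
grasp_force: 59.8
```

```bash
python3 -c "
from h import *
crank(4)"
```

```text
22.05 [0.4704 0.0283 0.1916] F [ 8.86  1.97 -8.34] sd [0.61 0.29 0.51] 0.191 59.811792969703674
R 0.0576 phi 0.2  Ftan(against) 8.38 Frad(out) -3.50
```

Call:
{"method": "jog_arm", "body": {"series": [[[0.18, -2.07, 0.2, 0, 0, 0, 10], [0.18, -2.07, 0.2, 0, 0, 0, 10], [0.18, -2.07, 0.2, 0, 0, 0, 10], [0.4, -2.04, 0.2, 0, 0, 0, 10], [0.4, -2.04, 0.2, 0, 0, 0, 10], [0.4, -2.04, 0.2, 0, 0, 0, 10], [0.61, -1.99, 0.2, 0, 0, 0, 10], [0.61, -1.99, 0.2, 0, 0, 0, 10], [0.61, -1.99, 0.2, 0, 0, 0, 10], [0, 0, 0, 0, 0, 0, 10]]]}}

```text
time_s: 23.05
eef_pos: [0.4542, 0.034, 0.1908]
eef_rot: [0.003, 0.765, 0.644, 0.003]
wrist_force: [10.6, -0.8, -5.9]
opening: 0.198
grasp_force: 59.9
```

```bash
python3 - <<'E'
from h import *
c=crank(4)
P=pts(c);r=np.hypot(*(P[...,:2]-C).transpose(2,0,1));z=P[...,2]
m=(r<.022)&(z>.035)&(z<.09)&(c["z_map"]>0)
print(np.histogram(z[m],np.arange(.036,.06,.002)))
f=c["frame"][225:310,320:420];cv2.imwrite("pics/f1.png",cv2.resize(f,None,fx=6,fy=6,interpolation=cv2.INTER_CUBIC))
E
```

```text
23.25 [0.4542 0.034  0.1908] F [10.22 -0.71 -5.03] sd [0.6  0.12 0.34] 0.192 59.921059012413025
R 0.0574 phi 17.4  Ftan(against) 9.41 Frad(out) -4.06
(array([20, 28, 15, 15,  9,  1,  1,  2,  6,  6,  7]), array([0.036, 0.038, 0.04 , 0.042, 0.044, 0.046, 0.048, 0.05 , 0.052,
       0.054, 0.056, 0.058]))
```

Call:
{"method": "jog_arm", "body": {"series": [[[0.81, -1.91, 0.12, 0, 0, 0, 10], [0.81, -1.91, 0.12, 0, 0, 0, 10], [0.81, -1.91, 0.12, 0, 0, 0, 10], [1.01, -1.82, 0.12, 0, 0, 0, 10], [1.01, -1.82, 0.12, 0, 0, 0, 10], [1.01, -1.82, 0.12, 0, 0, 0, 10], [0, 0, 0, 0, 0, 0, 10], [0, 0, 0, 0, 0, 0, 10], [0, 0, 0, 0, 0, 0, 10], [0, 0, 0, 0, 0, 0, 10]]]}}

```text
time_s: 24.25
eef_pos: [0.4446, 0.0405, 0.1905]
eef_rot: [0.004, 0.765, 0.643, 0.003]
wrist_force: [11.1, -2.0, -5.1]
opening: 0.192
grasp_force: 60.1
```

```bash
python3 -c "
from h import *
crank(5)"
```

```text
24.5 [0.4446 0.0405 0.1904] F [11.49 -3.64 -4.88] sd [0.53 0.33 0.15] 0.192 60.064353346824646
R 0.0572 phi 29.0  Ftan(against) 11.23 Frad(out) -4.38
```

Call:
{"method": "jog_arm", "body": {"series": [[[0.58, -0.86, 0.06, 0, 0, 0, 10], [0.58, -0.86, 0.06, 0, 0, 0, 10], [0.58, -0.86, 0.06, 0, 0, 0, 10], [0.58, -0.86, 0.06, 0, 0, 0, 10], [0, 0, 0, 0, 0, 0, 10], [0, 0, 0, 0, 0, 0, 10], [0, 0, 0, 0, 0, 0, 10], [0, 0, 0, 0, 0, 0, 10], [0, 0, 0, 0, 0, 0, 10], [0, 0, 0, 0, 0, 0, 10]]]}}

```text
time_s: 25.5
eef_pos: [0.4419, 0.043, 0.1904]
eef_rot: [0.004, 0.766, 0.643, 0.003]
wrist_force: [12.1, -5.2, -5.0]
opening: 0.194
grasp_force: 60.1
```

```bash
python3 - <<'E'
from h import *
c=crank(6)
f=c["frame"][225:310,320:420];cv2.imwrite("pics/f2.png",cv2.resize(f,None,fx=6,fy=6,interpolation=cv2.INTER_CUBIC))
E
```

```text
25.8 [0.4419 0.043  0.1903] F [12.07 -4.88 -5.1 ] sd [0.47 0.58 0.59] 0.197 60.090787410736084
R 0.0571 phi 32.7  Ftan(against) 12.19 Frad(out) -4.57
```

View pics/f2.png

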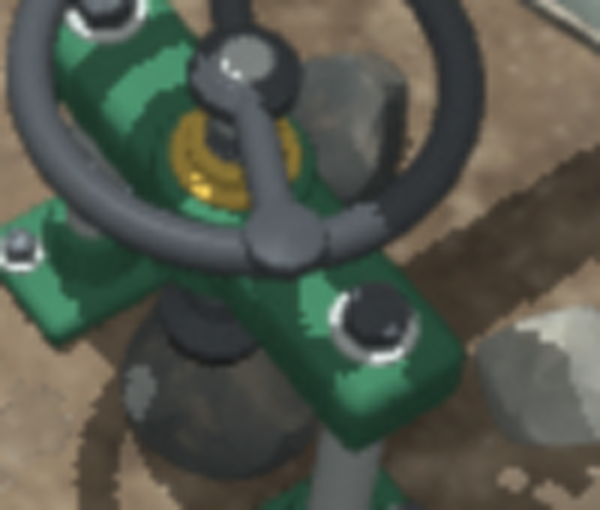

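The view shows the rubber foot at crop (215,330) seated on the dark grey stone. The held force of 12 N at the handle suggests 75-150 N under the foot. To narrow that, I'll ease the handle back gently and find the reverse slip force, about 9 − 0.044·F.

Call:
{"method": "jog_arm", "body": {"series": [[[-0.58, 0.86, 0, 0, 0, 0, 10], [-0.58, 0.86, 0, 0, 0, 0, 10], [-0.58, 0.86, 0, 0, 0, 0, 10], [-0.29, 0.43, 0, 0, 0, 0, 10], [0, 0, 0, 0, 0, 0, 10], [0, 0, 0, 0, 0, 0, 10], [0, 0, 0, 0, 0, 0, 10], [0, 0, 0, 0, 0, 0, 10], [0, 0, 0, 0, 0, 0, 10], [0, 0, 0, 0, 0, 0, 10]]]}}

```text
time_s: 26.8
eef_pos: [0.4428, 0.0418, 0.1902]
eef_rot: [0.002, 0.765, 0.644, 0.002]
wrist_force: [6.7, -0.2, 0.5]
opening: 0.191
grasp_force: 60.8
```

```bash
python3 -c "
from h import *
crank(4)"
```

```text
27.0 [0.4428 0.0419 0.1902] F [ 5.67 -0.24  0.6 ] sd [0.52 0.28 0.55] 0.192 60.83819925785065
R 0.0573 phi 31.2  Ftan(against) 4.43 Frad(out) -3.55
```

Call:
{"method": "jog_arm", "body": {"series": [[[-0.58, 0.86, 0, 0, 0, 0, 10], [-0.58, 0.86, 0, 0, 0, 0, 10], [-0.58, 0.86, 0, 0, 0, 0, 10], [0, 0, 0, 0, 0, 0, 10], [0, 0, 0, 0, 0, 0, 10], [0, 0, 0, 0, 0, 0, 10], [0, 0, 0, 0, 0, 0, 10], [0, 0, 0, 0, 0, 0, 10], [0, 0, 0, 0, 0, 0, 10], [0, 0, 0, 0, 0, 0, 10]]]}}

```text
time_s: 28.0
eef_pos: [0.4435, 0.0406, 0.1899]
eef_rot: [-0.0, 0.765, 0.644, 0.001]
wrist_force: [0.0, 3.9, 7.9]
opening: 0.193
grasp_force: 61.6
```

```bash
python3 -c "
from h import *
crank(4)"
```

```text
28.2 [0.4435 0.0406 0.1899] F [0.19 4.53 7.52] sd [0.39 0.46 0.35] 0.195 61.55495882034302
R 0.0578 phi 29.9  Ftan(against) -2.76 Frad(out) -3.60
```

Call:
{"method": "jog_arm", "body": {"series": [[[-0.58, 0.86, 0, 0, 0, 0, 10], [-0.29, 0.43, 0, 0, 0, 0, 10], [0, 0, 0, 0, 0, 0, 10], [0, 0, 0, 0, 0, 0, 10], [0, 0, 0, 0, 0, 0, 10], [0, 0, 0, 0, 0, 0, 10], [0, 0, 0, 0, 0, 0, 10], [0, 0, 0, 0, 0, 0, 10], [0, 0, 0, 0, 0, 0, 10], [0, 0, 0, 0, 0, 0, 10]]]}}

```text
time_s: 29.2
eef_pos: [0.4441, 0.0399, 0.1899]
eef_rot: [-0.001, 0.765, 0.644, 0.001]
wrist_force: [-2.2, 5.4, 9.3]
opening: 0.198
grasp_force: 61.7
```

```bash
python3 -c "
from h import *
crank(4)"
```

```text
29.4 [0.4441 0.0399 0.1899] F [-1.48  5.96  9.83] sd [0.25 0.21 0.53] 0.194 61.66368842124939
R 0.0579 phi 29.0  Ftan(against) -4.89 Frad(out) -3.71
```

The forward slip is about +12.5 N and the reverse slip starts at about −5 N, so the foot load is about 85-90 N, which is good. Next I'll relax the handle, release it, and come round the outside to fold it inwards.

Call:
{"method": "jog_arm", "body": {"series": [[[0.58, -0.86, 0, 0, 0, 0, 10], [0.58, -0.86, 0, 0, 0, 0, 10], [0.29, -0.43, 0, 0, 0, 0, 10], [0, 0, 0, 0, 0, 0, 40], [0, 0, 0, 0, 0, 0, 40], [0, 0, 0, 0, 0, 0, 40], [0, 0, -14, 0, 0, 0, 40], [0, 0, -14, 0, 0, 0, 40], [0, 0, -14, 0, 0, 0, 40], [0, 0, -14, 0, 0, 0, 40]]]}}

```text
time_s: 30.4
eef_pos: [0.4421, 0.0401, 0.2453]
eef_rot: [-0.0, 0.765, 0.644, -0.0]
wrist_force: [0.3, -0.6, 0.6]
opening: 0.467
grasp_force: 0.0
```

Call:
{"method": "jog_arm", "body": {"series": [[[0, 0, 0, 0, 0, 0.13, 0], [0, 0, 0, 0, 0, 0.13, 0], [0, 0, 0, 0, 0, 0.13, 0], [0, 0, 0, 0, 0, 0.13, 0], [-18, 0, 0, 0, 0, 0, 0], [-17, 0, 0, 0, 0, 0, 0], [0, 0, 0, 0, 0, 0, 0], [0, 0, 0, 0, 0, 0, 0], [0, 0, 0, 0, 0, 0, 0], [0, 0, 0, 0, 0, 0, 0]]]}}

```text
time_s: 31.4
eef_pos: [0.4203, 0.0136, 0.2448]
eef_rot: [-0.0, 0.905, 0.425, 0.0]
wrist_force: [0.2, 0.3, 0.2]
opening: 0.001
grasp_force: 0.0
```

```bash
python3 - <<'E'
from h import *
c,o,F=rep(1)
P=pts(c);z=P[...,2]
u=np.array([.64,.768]);t=np.array([.768,-.64]);d=P[...,:2]-np.array([.4434,.0405]);a=d@u;b=d@t;zz=z-.1965
m=(abs(b)<.014)&(a>-.02)&(a<.03)&(zz>.02)&(zz<.1)&(c["z_map"]>0)
for lo in np.arange(.02,.09,.01):
    k=m&(zz>=lo)&(zz<lo+.01)
    if k.sum():print(round(lo,3),k.sum(),"a",np.percentile(a[k],[5,50,95]).round(4),"b",np.percentile(b[k],[5,50,95]).round(4))
r=np.hypot(*(P[...,:2]-C).transpose(2,0,1));print("rim",np.median(z[(abs(r-.058)<.005)&(z>.16)&(z<.2)]))
e=(o["eef_pos"][:2]-[.4434,.0405]);print("tool a,b",e@u,e@t,"x axis",RM(o["eef_rot"])[:,0])
E
```

```text
31.45 [0.4202 0.0136 0.2447] F [0.9  0.41 0.21] sd [0. 0. 0.] -0.002 0.0
0.02 39 a [0.0014 0.0061 0.0083] b [-0.0056  0.0019  0.0085]
0.03 45 a [0.0013 0.0073 0.0091] b [-0.0062  0.0025  0.009 ]
0.04 53 a [0.0001 0.0069 0.0093] b [-0.0073  0.0017  0.0089]
0.05 51 a [0.0011 0.0062 0.0089] b [-0.0064  0.0032  0.0085]
0.06 89 a [-0.0047  0.0046  0.0082] b [-0.0065  0.0012  0.0082]
0.07 14 a [-0.0018  0.001   0.0036] b [-0.0052 -0.0001  0.0058]
rim 0.1825476244541301
tool a,b -0.035511621959265105 -0.0005632108462373595 x axis [6.37945667e-01 7.70081374e-01 5.02369249e-05]
```

Call:
{"method": "jog_arm", "body": {"series": [[[0, 0, 10, 0, 0, 0, 0], [0, 0, 10, 0, 0, 0, 0], [0, 0, 10, 0, 0, 0, 0], [0, 0, 10, 0, 0, 0, 0], [0, 0, 0, 0, 0, 0, 0], [6, 0, 0, 0, 0, 0, 0], [5, 0, 0, 0, 0, 0, 0], [4, 0, 0, 0, 0, 0, 0], [0, 0, 0, 0, 0, 0, 0], [0, 0, 0, 0, 0, 0, 0]]]}}

```text
time_s: 32.45
eef_pos: [0.4298, 0.0249, 0.2049]
eef_rot: [0.0, 0.905, 0.425, 0.0]
wrist_force: [0.3, -0.1, -0.5]
opening: 0.005
grasp_force: 0.0
```

Call:
{"method": "jog_arm", "body": {"series": [[[6, 0, -0.4, 0, 0, 0, 0], [6, 0, -0.4, 0, 0, 0, 0], [6, 0, 1, 0, 0, 0, 0], [6, 0, 1.3, 0, 0, 0, 0], [5.4, 0, 2.6, 0, 0, 0, 0], [5.4, 0, 2.7, 0, 0, 0, 0], [4.5, 0, 3.9, 0, 0, 0, 0], [4.5, 0, 4, 0, 0, 0, 0], [0, 0, 0, 0, 0, 0, 0], [0, 0, 0, 0, 0, 0, 0]]]}}

```text
time_s: 33.45
eef_pos: [0.4571, 0.0586, 0.1894]
eef_rot: [-0.0, 0.905, 0.425, -0.001]
wrist_force: [-0.4, -0.8, -1.0]
opening: -0.003
grasp_force: 0.0
```

```bash
cat >> h.py <<'E'
def fold():
    c,o,F=rep(1)
    u=np.array([.64,.768]);t=np.array([.768,-.64])
    for n in("scene","wrist","top"):
        c=ctrl.camera(n);P=pts(c);d=P[...,:2]-np.array([.4434,.0405]);a=d@u;b=d@t;z=P[...,2]-.1965
        m=(abs(b)<.004)&(a>.01)&(a<.08)&(z>.003)&(z<.09)&(c["frame"].max(2)<75)&(c["z_map"]>0)
        print(n,m.sum(),[(round(x,3),(np.percentile(z[k],[50,90])*1e3).round(1).tolist(),int(k.sum())) for x in np.arange(.015,.08,.01) for k in [m&(abs(a-x)<.005)] if k.sum()>2])
    e=(o["eef_pos"][:2]-[.4434,.0405]);print("tool a %.4f b %.4f tip z %.4f"%(e@u,e@t,o["eef_pos"][2]+.0365-.1965))
E
python3 -c "
from h import *
fold()"
```

```text
33.5 [0.4571 0.0585 0.1896] F [-0.39 -0.12 -0.13] sd [0. 0. 0.] 0.0 0.0
scene 182 [(np.float64(0.015), [75.3, 80.3], 8), (np.float64(0.025), [71.4, 76.3], 22), (np.float64(0.035), [54.4, 79.8], 82), (np.float64(0.045), [34.3, 36.3], 13), (np.float64(0.055), [39.0, 40.1], 31), (np.float64(0.065), [32.7, 36.4], 26)]
wrist 2926 [(np.float64(0.015), [75.3, 81.2], 382), (np.float64(0.025), [68.9, 75.8], 464), (np.float64(0.035), [63.5, 83.3], 1068), (np.float64(0.045), [34.6, 36.9], 310), (np.float64(0.055), [39.3, 40.5], 466), (np.float64(0.065), [33.6, 36.3], 236)]
top 0 []
tool a 0.0226 b -0.0010 tip z 0.0296
```

Call:
{"method": "jog_arm", "body": {"series": [[[2.2, 0, 3.3, 0, 0, 0, 0], [2.2, 0, 3.3, 0, 0, 0, 0], [2.2, 0, 3.3, 0, 0, 0, 0], [1.3, 0, 3.3, 0, 0, 0, 0], [1.3, 0, 3.3, 0, 0, 0, 0], [0.5, 0, 1.5, 0, 0, 0, 0], [0, 0, 1, 0, 0, 0, 0], [0, 0, 1, 0, 0, 0, 0], [0, 0, 0, 0, 0, 0, 0], [0, 0, 0, 0, 0, 0, 0]]]}}

```text
time_s: 34.65
eef_pos: [0.4636, 0.0659, 0.1699]
eef_rot: [-0.0, 0.905, 0.425, -0.0]
wrist_force: [-0.1, 0.6, 0.6]
opening: 0.001
grasp_force: 0.3
```

```bash
python3 -c "
from h import *
fold()"
```

```text
34.7 [0.4636 0.0659 0.17  ] F [ 0.48 -0.04  0.81] sd [0. 0. 0.] -0.0 0.31478709541261196
scene 188 [(np.float64(0.025), [53.2, 58.8], 7), (np.float64(0.035), [50.9, 58.3], 18), (np.float64(0.045), [36.2, 86.5], 103), (np.float64(0.055), [7.6, 9.1], 28), (np.float64(0.065), [7.0, 8.8], 29), (np.float64(0.075), [4.2, 8.8], 3)]
wrist 3937 [(np.float64(0.025), [55.5, 61.6], 405), (np.float64(0.035), [50.6, 71.1], 516), (np.float64(0.045), [65.7, 88.4], 2167), (np.float64(0.055), [7.6, 8.6], 381), (np.float64(0.065), [7.6, 8.7], 411), (np.float64(0.075), [4.5, 5.9], 57)]
top 0 []
tool a 0.0325 b -0.0007 tip z 0.0100
```

Call:
{"method": "jog_arm", "body": {"series": [[[0, 0, 0.7, 0, 0, 0, 0], [0, 0, 0.7, 0, 0, 0, 0], [0, 0, 0.7, 0, 0, 0, 0], [0, 0, 0.7, 0, 0, 0, 0], [0, 0, 0, 0, 0, 0, 0], [0, 0, 0, 0, 0, 0, 0], [0, 0, 0, 0, 0, 0, 0], [0, 0, 0, 0, 0, 0, 0], [0, 0, 0, 0, 0, 0, 0], [0, 0, 0, 0, 0, 0, 0]]]}}

```text
time_s: 35.85
eef_pos: [0.4648, 0.0655, 0.1688]
eef_rot: [0.001, 0.905, 0.425, 0.001]
wrist_force: [-2.0, -1.0, 9.6]
opening: 0.0
grasp_force: 4.9
```

Call:
{"method": "jog_arm", "body": {"series": [[[0, 0, -3, 0, 0, 0, 0], [0, 0, -8, 0, 0, 0, 0], [0, 0, -15, 0, 0, 0, 0], [0, 0, -15, 0, 0, 0, 0], [0, 0, -15, 0, 0, 0, 0], [-15, 0, -15, 0, 0, 0, 0], [-30, 0, -15, 0, 0, 0, 0], [-30, 0, 0, 0, 0, 0, 0], [-30, 0, 0, 0, 0, 0, 0], [0, 0, 0, 0, 0, 0, 0]]]}}

```text
time_s: 36.85
eef_pos: [0.3952, -0.0166, 0.2534]
eef_rot: [0.0, 0.906, 0.424, -0.0]
wrist_force: [-1.0, 0.1, -0.3]
opening: -0.001
grasp_force: 0.0
```

```bash
python3 - <<'E'
from h import *
fold()
c=ctrl.camera("scene");P=pts(c);r=np.hypot(*(P[...,:2]-C).transpose(2,0,1));z=P[...,2];print("rim",np.median(z[(abs(r-.058)<.005)&(z>.16)&(z<.2)]))
E
```

```text
36.9 [ 0.3962 -0.0157  0.2535] F [-0.6   0.14  0.07] sd [0. 0. 0.] -0.001 0.0
scene 134 [(np.float64(0.015), [6.1, 6.7], 3), (np.float64(0.025), [6.4, 7.5], 23), (np.float64(0.035), [7.2, 9.1], 24), (np.float64(0.045), [6.4, 8.0], 26), (np.float64(0.055), [6.8, 7.9], 28), (np.float64(0.065), [6.5, 7.8], 26), (np.float64(0.075), [3.2, 5.0], 4)]
wrist 1308 [(np.float64(0.015), [5.6, 6.8], 85), (np.float64(0.025), [6.6, 7.6], 203), (np.float64(0.035), [7.2, 8.2], 233), (np.float64(0.045), [7.2, 8.2], 260), (np.float64(0.055), [6.8, 7.9], 259), (np.float64(0.065), [6.5, 7.9], 257), (np.float64(0.075), [4.1, 4.8], 11)]
top 188 [(np.float64(0.015), [5.0, 7.2], 14), (np.float64(0.025), [5.7, 7.9], 32), (np.float64(0.035), [6.6, 8.2], 33), (np.float64(0.045), [6.8, 8.6], 37), (np.float64(0.055), [6.3, 7.5], 35), (np.float64(0.065), [6.0, 7.6], 35)]
tool a -0.0733 b -0.0003 tip z 0.0935
rim 0.18251743265420806
```

The handle lies flat and level, the wheel's height is unchanged, and the arm is clear.

```bash
python3 -c "
from bench import ctrl
print(ctrl.hand_in())"
```

```text
the job is handed in; nothing more can be done
None
```

I clamped the dark grey stone at an estimated 85–90 N, read from handle forces rather than measured directly, folded the handle flat, and handed the job in with the arm clear; the hand-in gave no verdict.

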